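# Hang the bead counting machine on its keyhole screw

## Robot

A 6-joint arm with a two-finger parallel gripper is mounted at the origin on the work surface. World frame = base frame: x ahead of the robot, y to its left, z up, the work surface at z = 0. Lengths are in m, angles in rad, forces in N, time in s.
With the tool pointing down it reaches from about 0.3 to 0.775 m from the base axis. Payload 14.6 kg.
Tool frame: the origin (TCP) lies at the very end of the fingers, on their centre line; the grasp point (between the pads) lies 19 mm behind it; z points along the fingers, y is the line along which they close (so a half turn about z gives the same grasp; the last joint's range is limited). The gripper opens to 94 mm and grips with 3 to 60 N. Pads are 16 mm wide; open, the fingers measure 119 mm over their backs; the gripper's body (75 mm by 177 mm) begins 78 mm behind the grasp point.
Start: joints at [1.201, 0.3, 1.521, -0, 1.321, -0.067], TCP at [0.164, 0.525, 0.205] pointing down, gripper open.
Joint ranges: [-3.03, 3.03], [-0.79, 2.21], [0.23, 2.52], [-1.04, 4.18], [0, 3.07], [-2.55, 2.55]. Speed limits (rad/s): [2.22, 2.22, 2.57, 3.14, 3.14, 3.14].

## Interface

Orientations are given as [roll, pitch, yaw] about the fixed x, y, z axes, in that order (R = Rz(yaw) Ry(pitch) Rx(roll)).
In Python, from station import ctrl, cams gives the robot as it stands. The module is installed in compiled form; this text tells all that it offers.
- The arm moves only by the tool arm_command, never from a script. Its argument "plan" is a list that holds one entry, the list of rows, each a list of 7 numbers: the shift along the tool's x, y, z in parts of the range, where 1.0 means 0.5 m, then the turn, a rotation vector about the tool's x, y, z in shares of 4 rad (1.0 is 4 rad), then the closure, from -1 (fully open) to 1 (shut). A call has 1 to 12 rows; each row is the pose to reach, as a shift and turn from the pose commanded when the call began, along the tool's axes at that moment; what a row does not reach only later rows make up. A row lasts 1/10 s, in which the tool goes at most 50 mm and 8.59 degrees, less where a joint would pass 70% of its speed; a pose out of reach is approached as far as the arm can. No shift or turn number may pass 1 either way. A call with a gripper value outside its range is refused whole. The fingers move at their own pace and stop on an object; "squeeze" is the grip in N (left out, the last holds). Time passes only in rows, so rows that repeat a pose let the fingers close. It gives the time, the measured TCP pose, the force, the opening and the grip force at its end, in the units of the state.
- ctrl.get_obs(): the state, without advancing time (a new reading comes with each control period).
- cams.camera(name): name is "side" or "top"; returns (picture, depth): 420x560x3 uint8, blue, green, red; 420x560 float32, m along the optical axis (not along the pixel's ray), 0 where there is no reading.
- cams.camera_info(name): a dict with "fx", "fy", "cx", "cy" (pixels), "dist_coeffs" ([k1, k2, p1, p2, k3] as OpenCV has them; the pictures are not rectified), "world_to_cam" (4x4, takes a point from world to camera coordinates). Camera axes: x right, y down, z forward; pixel columns grow to the right and rows downward; lengths in m; the calibration is good to about 2 mm. A picture is of the moment at which its call begins. camera_info takes no time and is no camera call.
- ctrl.hand_in(): hands the job in; it is judged then, once.
The state is a dict: "time_s": time; "qpos": joint angles; "joint_vel": joint speeds; "tau": joint torques, N m; "ee_pos": TCP position; "eef_rot": TCP orientation; "force": force on the tool from outside, world axes, zero at the start; "moment": the same for the moment, N m; "grip_width": finger opening in m; "grip_force": force on a finger pad.
Only numpy, scipy, OpenCV 4.12 (cv2) and the standard library are available. Lean on these libraries where they do the work, as an engineer would, in place of code of your own. Each camera call takes 0.05 s, during which the arm holds its last target. There are 200 camera calls.

## Task

Pick up the red counting machine and hang it on the screw in the side of the pine bead cubby: slip the round end of the keyhole in its back over the screw head until the back lies against the wood, then, still holding it, pull it straight down past the springy pinch in the slot until it is fully down on the screw, and let go so that it hangs straight. The screw was driven by eye, so feel for it and push and pull gently (never more than about 20 newtons). Keep the machine upright, it is full of beads, and leave everything else where it stands.

Things in the scene. Friction and masses are not known exactly. Their poses are not given: they have to be found in the camera images.
- machine: Red bead counting machine, 0.29-0.43 kg, standing on the counter. Origin on its underside; z up; front (white button, bead tray) faces its own -x, flat back is the plane x = +24 mm. Housing: x -34..24, y +-42, up to z 78, tray at the foot out to x -66. Hopper column above it: x -22..24, y +-29, z 78-146; white lid on top y +-28, up to z 152. The keyhole is in the column's back.
- column_grip (a point): Middle of the hopper column at (1, 0, 125) mm in the machine's frame, same axes: a good place to hold it from above, fingers on the two side walls, 58 mm apart in y.
- keyhole_mouth (a point): Centre of the keyhole's round end, 16 mm across, in the plane of the machine's back, (24, 0, 112) mm in its frame, same axes. Cut through a 3.5 mm plate, hollow behind. The 12 mm screw head goes in here with 2 mm to spare all round. Above it a 45-degree funnel narrows to a slot 8 mm wide running straight up.
- keyhole_seat (a point): Upper end of the slot, 24 mm above keyhole_mouth: where the centre of the screw's neck lies when the machine is fully down, (24, 0, 136) mm in the machine's frame. Two spring cheeks pinch the slot to 3 mm: the neck meets them 7.5 mm above keyhole_mouth and is past at 17.5 mm; 8 to 12 N at the screw, the machine's weight included, forces them. The slot's end is hard.
- cubby: Fixed pine shelf unit of bead jars, 252 mm high. Origin at counter level on the outer face of its side panel, below the screw's place. That face is its plane x = 0, looks to its own -x, spans y -170..100, z 0..252 mm, upright; the unit lies behind it, x 0..220. z is up. A machine hung here has the same yaw as the cubby.
- screw_place (a point): Point on the panel's face, cubby frame (0, 0, 232) mm, same axes, where the screw should be. It was driven by eye: its true centre is anywhere up to 10 mm to either side (y) and 4.5 mm up or down from here. Steel, rigid, square to the panel: neck 6 mm thick, 6 mm of it bare, then a round-edged head 12 mm across, 4 mm thick, its face 10 mm out from the panel.
- bead_bowl: Loose blue bowl, 104 mm across, 38 mm high, standing below the screw to catch beads, its centre 70 to 82 mm out from the panel; origin at the centre of its underside. Leave it there.
- frog: Loose green glazed clay frog, about 80 mm long, 58 mm high; origin at the centre of its underside. Bystander.
- yellow_ring: Loose yellow wooden stacking ring, 80 mm across, 22 mm high, lying flat; origin at the centre of its underside. Bystander.
- biscuit_tin: Loose blue biscuit tin with a brass-coloured lid, 104 x 164 mm, 72 mm high; origin at the centre of its underside. Bystander.
- bead_jar: Loose amber glass jar, 60 mm across, 85 mm high; origin at the centre of its underside. Bystander.
Mind the look-alikes: they are no part of the job. What is shaped like the machine but purple or turquoise is not meant.

How it is judged:
On the way, in this order (a step that is already met when the one before it is completed fails the run):
1. the machine is lifted off the counter (height (world z) of machine above 0.05 m), for 0.2 s.
2. the keyhole's round end is over the screw head: the machine's back is within 6 mm of the panel (a machine resting on the face of the screw head stands 10 mm off), not yet pulled down (x of keyhole_seat in the frame of screw_place above -0.006 m and z of keyhole_seat in the frame of screw_place between 0.01 and 0.034 m and y of keyhole_seat in the frame of screw_place between -0.014 and 0.014 m), for 0.1 s.
3. still held by the fingers, it is pulled down past the pinch (x of keyhole_seat in the frame of screw_place above -0.006 m and z of keyhole_seat in the frame of screw_place below 0.0075 m and contact force between the fingers and machine above 1 N and y of keyhole_seat in the frame of screw_place between -0.014 and 0.014 m), for 0.2 s.
At the end, for the whole second after the job is handed in: The machine hangs free and still on the screw: keyhole_seat within 6 mm of the panel face, no more than 7.5 mm above or below and 14 mm beside screw_place (stopped above the pinch it is 10 mm or more too high), upright within 0.08 rad, slower than 10 mm/s, fingers off (x of keyhole_seat in the frame of screw_place above -0.006 m and z of keyhole_seat in the frame of screw_place between -0.0075 and 0.0075 m and angle between machine's own z axis and vertical below 0.08 rad and linear speed of machine below 0.01 m/s and contact force between the fingers and machine below 0.1 N and y of keyhole_seat in the frame of screw_place between -0.014 and 0.014 m); the robot touches nothing.
It fails at once if the machine presses on the cubby or its screw with more than 20 N (contact force between machine and cubby above 20 N).
It fails at once if the machine is tipped more than 0.5 rad (angle between machine's own z axis and vertical above 0.5 rad).
It fails at once if the frog, yellow ring, biscuit tin, bead bowl or bead jar is pushed more than 20 mm from its place (distance of any of frog, yellow_ring, biscuit_tin, bead_bowl, bead_jar from where it was at the start of the episode above 0.02 m).
It also fails if it takes over 72 s, if anything falls off the work surface, if the arm or the gripper's body presses on something with over 40 N, if the wrist force passes 120 N, or if a joint passes its speed limit or range.

## Working session

There is one attempt and no reset: what is moved stays moved. The work goes in short steps, Python scripts to look and compute and a tool call to move; the robot and the scene stay as the last step left them, time stands still between calls to the robot, and variables do not carry over. Pictures are saved under pics/ and viewed, at most 10 in all, crops included, and the job is handed in when it is done.

Besides the shell and the picture viewer there is one more tool, called after "Request:" by a JSON object that holds its "api" and its "payload". arm_command: Moves the arm, as the interface text tells. Its arguments: {"type":"object","properties":{"plan":{"type":"array"},"squeeze":{"type":"number"}},"required":["plan"]}

```bash
mkdir -p pics; cat > h.py <<'E'
import numpy as np, cv2
from station import ctrl, cams
def grab(n):
    p,d=cams.camera(n); i=cams.camera_info(n)
    return p,d,i
def pts(d,i):
    h,w=d.shape; K=np.array([[i['fx'],0,i['cx']],[0,i['fy'],i['cy']],[0,0,1.]])
    g=np.stack(np.meshgrid(np.arange(w),np.arange(h)),-1).reshape(-1,1,2).astype(np.float64)
    u=cv2.undistortPoints(g,K,np.array(i['dist_coeffs'],float)).reshape(h,w,2)
    c=np.dstack([u*d[...,None],d]); T=np.linalg.inv(np.array(i['world_to_cam']))
    return c@T[:3,:3].T+T[:3,3]
E
python3 - <<'E'
from h import *
for n in('side','top'):
    p,d,i=grab(n); cv2.imwrite(f'pics/{n}0.png',p); np.savez(f'{n}0.npz',p=p,d=d,P=pts(d,i))
    T=np.linalg.inv(np.array(i['world_to_cam'])); print(n,T.round(3).tolist(),i['fx'],(d>0).mean())
o=ctrl.get_obs(); print({k:np.round(v,3).tolist() for k,v in o.items()})
E
```

```text
side [[0.986, -0.068, 0.155, 0.362], [-0.168, -0.511, 0.843, -0.946], [0.022, -0.857, -0.515, 0.725], [0.0, 0.0, 0.0, 1.0]] 443.2962883459044 0.9958843537414966
top [[-0.02, -0.992, 0.122, 0.392], [-1.0, 0.019, -0.01, -0.044], [0.008, -0.122, -0.993, 1.247], [0.0, 0.0, 0.0, 1.0]] 469.80501456778484 0.9959566326530612
{'time_s': 0.1, 'qpos': [1.201, 0.3, 1.522, -0.0, 1.321, -0.067], 'joint_vel': [0.001, -0.001, -0.002, 0.001, -0.001, 0.0], 'tau': [0.003, -53.264, -35.328, 0.071, 0.023, -0.0], 'ee_pos': [0.164, 0.525, 0.205], 'eef_rot': [-3.141, -0.0, 2.839], 'force': [0.216, -0.407, -1.082], 'moment': [-0.056, 0.012, 0.024], 'grip_force': 0.0, 'grip_width': 0.094}
```

View pics/side0.png

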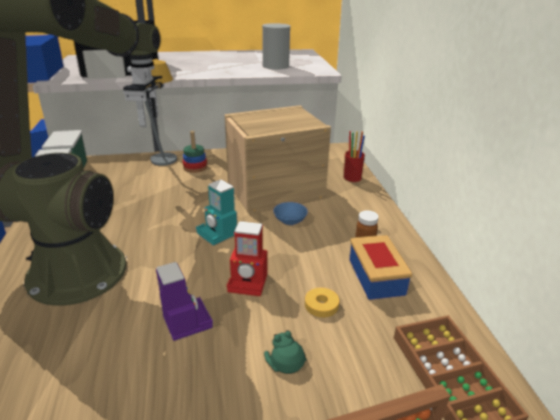

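View pics/top0.png

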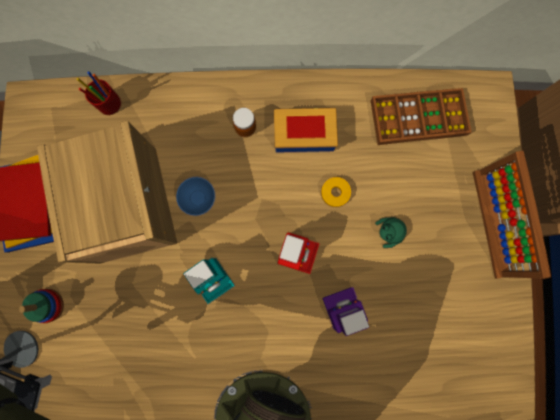

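The side view shows three machine shapes: red at (249,258), turquoise at (218,212) and purple at (183,300). The red one is meant. In the top view it is at (298,252), with its tray to the right and its back towards the cubby. The cubby panel faces right, and the screw is near (147,189) in the top view. The bowl is at (196,196).

```bash
python3 - <<'E'
from h import *
t=np.load('top0.npz'); s=np.load('side0.npz')
def red(p):
    h=cv2.cvtColor(p,cv2.COLOR_BGR2HSV); return ((h[...,0]<8)|(h[...,0]>172))&(h[...,1]>150)&(h[...,2]>60)
# machine: all high points near
for n,D in(('top',t),('side',s)):
    P=D['P']; 
    A=P[(D['d']>0)]; 
    r=D['P'][red(D['p'])&(D['d']>0)]
    c0=np.array([0.36,-0.06]) if n=='top' else None
    u,v=(298,252) if n=='top' else (249,258)
    c=P[v,u]; print(n,'c',c.round(3))
    N=A[np.hypot(*(A[:,:2]-c[:2]).T)<0.09]
    for lo,hi in((.146,.158),(.1,.143),(.02,.08)):
        q=N[(N[:,2]>lo)&(N[:,2]<hi)]
        if len(q)>5: print(lo,hi,len(q),q.mean(0).round(4),[np.round(x,4) for x in cv2.minAreaRect((q[:,:2]*1000).astype(np.float32))], np.percentile(q[:,2],[5,50,95]).round(4))
# cubby top
for n,D in(('top',t),('side',s)):
    A=D['P'][D['d']>0]
    q=A[(A[:,2]>.243)&(A[:,2]<.262)&(A[:,1]>.1)&(A[:,0]>.2)]
    print('cubtop',n,len(q),np.median(q[:,2]).round(4)); R=cv2.minAreaRect((q[:,:2]*1000).astype(np.float32)); print(R,cv2.boxPoints(R).round(1).tolist())
# panel from side
A=s['P'][80:200,220:330].reshape(-1,3); q=A[(A[:,2]>.06)&(A[:,2]<.235)]
# dominant plane
best=0
rng=np.random.default_rng(0)
for _ in range(300):
    a,b=q[rng.choice(len(q),2),:2]; nn=np.array([b[1]-a[1],a[0]-b[0]]); L=np.hypot(*nn)
    if L<.05: continue
    nn/=L; m=abs((q[:,:2]-a)@nn)<.003
    if m.sum()>best: best=m.sum(); M=m
vx,vy,x0,y0=cv2.fitLine((q[M][:,:2]).astype(np.float32),2,0,.01,.01).ravel()
print('panel line',M.sum(),len(q),vx,vy,x0,y0,np.degrees(np.arctan2(vy,vx)),q[M].min(0),q[M].max(0))
n=np.array([vy,-vx]); n*=-np.sign(n[1]) # toward -y
dist=(s['P'][...,:2]-[x0,y0])@n
m=(dist>.004)&(dist<.018)&(s['P'][...,2]>.2)&(s['P'][...,2]<.25)&(s['P'][...,1]>.1); print('screw side',s['P'][m].round(3)[:20].tolist(),np.argwhere(m)[:20].tolist())
print('screw top', t['P'][183:196:2,142:153:2].round(3).tolist())
c=cv2.resize(s['p'][100:170,230:330],None,fx=5,fy=5,interpolation=cv2.INTER_CUBIC)
c2=cv2.resize(t['p'][155:225,120:220],None,fx=5,fy=5,interpolation=cv2.INTER_CUBIC)
c3=cv2.resize(t['p'][225:281,260:340],None,fx=3,fy=3); w=np.zeros((600,740,3),np.uint8)
w=cv2.resize(np.vstack([c,c2]),None,fx=.85,fy=.85); w=np.hstack([w,np.zeros((w.shape[0],240,3),np.uint8)]);w[:168,-240:]=c3;cv2.imwrite('pics/crop.png',w)
E
```

```text
top c [ 0.429 -0.094  0.149]
0.146 0.158 452 [ 0.4372 -0.0785  0.1509] [array([437.5063, -78.6415]), array([45.8258, 57.7692]), np.float64(70.3878)] [0.1472 0.151  0.1545]
0.1 0.143 17 [ 0.424  -0.0732  0.1299] [array([437.0025, -78.2556]), array([41.2548, 60.3065]), np.float64(76.7989)] [0.1059 0.1402 0.1429]
0.02 0.08 404 [ 0.4255 -0.1026  0.0641] [array([430.5754, -99.5108]), array([90.2472, 84.2331]), np.float64(71.3176)] [0.0218 0.0747 0.0792]
side c [ 0.436 -0.104  0.079]
0.146 0.158 298 [ 0.4364 -0.0857  0.1514] [array([436.7385, -83.1241]), array([45.6199, 58.209 ]), np.float64(70.6749)] [0.1468 0.152  0.1538]
0.1 0.143 420 [ 0.4353 -0.0995  0.1217] [array([442.7006, -97.4583]), array([75.1302, 38.4416]), np.float64(19.24)] [0.1025 0.1214 0.1408]
0.02 0.08 1013 [ 0.4311 -0.1145  0.0533] [array([ 430.0079, -102.5887]), array([94.7969, 84.188 ]), np.float64(71.2901)] [0.0221 0.0565 0.0788]
cubtop top 11285 0.2494
((568.39794921875, 355.05499267578125), (271.3663024902344, 229.6018829345703), 13.598359107971191) [[409.5, 434.70001220703125], [463.5, 211.60000610351562], [727.299
[... 1457 characters left out ...]
.147]], [[0.572, 0.247, 0.246], [0.575, 0.247, 0.231], [0.579, 0.248, 0.211], [0.582, 0.249, 0.192], [0.585, 0.249, 0.172], [0.589, 0.25, 0.152]], [[0.568, 0.246, 0.248], [0.57, 0.245, 0.236], [0.568, 0.239, 0.244], [0.569, 0.235, 0.241], [0.58, 0.248, 0.178], [0.583, 0.249, 0.157]], [[0.562, 0.245, 0.254], [0.565, 0.245, 0.237], [0.566, 0.241, 0.234], [0.564, 0.235, 0.239], [0.574, 0.247, 0.182], [0.578, 0.247, 0.162]], [[0.558, 0.245, 0.252], [0.56, 0.243, 0.242], [0.563, 0.245, 0.222], [0.567, 0.246, 0.201], [0.569, 0.245, 0.185], [0.572, 0.245, 0.168]], [[0.554, 0.246, 0.249], [0.555, 0.242, 0.245], [0.558, 0.243, 0.228], [0.56, 0.243, 0.21], [0.564, 0.244, 0.189], [0.567, 0.245, 0.17]]]
```

View pics/crop.png

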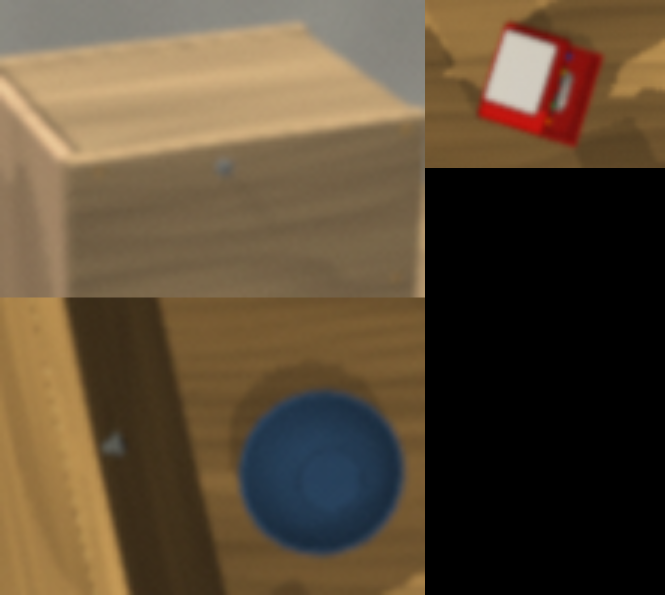

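The crop confirms the target: a red housing with a white lid. The screw appears at about (282.5,139.1) in the side picture and (146.4,189.8) in the top picture.

```bash
cat >> h.py <<'E'
from scipy.spatial.transform import Rotation as Ro
def go(xyz,yaw,rp=(np.pi,0)):
    o=ctrl.get_obs(); R=Ro.from_euler('xyz',o['eef_rot']); G=Ro.from_euler('xyz',[rp[0],rp[1],yaw])
    print('shift mm',(R.inv().apply(np.array(xyz)-o['ee_pos'])*1000).round(1),'rot',(R.inv()*G).as_rotvec().round(4))
def ray(i,u,v):
    K=np.array([[i['fx'],0,i['cx']],[0,i['fy'],i['cy']],[0,0,1.]])
    a=cv2.undistortPoints(np.array([[[u,v]]],float),K,np.array(i['dist_coeffs'],float)).ravel()
    T=np.linalg.inv(np.array(i['world_to_cam'])); d=T[:3,:3]@np.array([a[0],a[1],1]); return T[:3,3],d/np.linalg.norm(d)
E
python3 - <<'E'
from h import *
a=np.radians(13.59); l=np.array([np.cos(a),np.sin(a),0]); n=np.array([np.sin(a),-np.cos(a),0])
p0=np.array([.5881,.2491,0])
C,D={},{}
for k,u,v in(('side',282.5,139.1),('top',146.4,189.8)):
    C[k],D[k]=ray(cams.camera_info(k),u,v)
    t=((p0+n*.008-C[k])@n)/(D[k]@n); q=C[k]+t*D[k]; print(k,q.round(4),'along panel',((q-p0)@l).round(4))
A=np.stack([D['side'],-D['top']],1); s=np.linalg.lstsq(A,C['top']-C['side'],rcond=None)[0]
a1=C['side']+s[0]*D['side'];a2=C['top']+s[1]*D['top'];print('tri',a1.round(4),a2.round(4),'off panel',((a1+a2)/2-p0)@n)
# nominal: panel edge x=409.5..727 front corners (463.5,211.6),(727.3,275.4); cubby y -170..100
f=np.array([.4635,.2116,0]);g=np.array([.7273,.2754,0]);e=(g-f)/np.linalg.norm(g-f)
print('len',np.linalg.norm(g-f)); print('nominal if cubby y=-l:',g-.170*e,'(cubby y axis=',[-l[0],-l[1]],')')
go([.4375,-.080,.205],np.radians(70.7))
E
```

```text
side [0.5704 0.2366 0.2371] along panel -0.0201
top [0.565  0.2353 0.2521] along panel -0.0257
tri [0.5709 0.2396 0.2358] [0.5679 0.24   0.2354] off panel 0.00465035988066207
len 0.2714053794603194
nominal if cubby y=-l: [0.56206378 0.23543764 0.        ] (cubby y axis= [np.float64(-0.9720020258153627), np.float64(-0.23497247032542135)] )
shift mm [-4.415e+02 -4.957e+02  4.000e-01] rot [-9.0000e-04  8.0000e-04  1.6049e+00]
```

Units first: shifts go in shares of 0.5 m and turns go in shares of 4 rad. So -495.7 mm / 500 = -0.9914, -441.5 mm / 500 = -0.883, 1.605 rad / 4 = 0.4013.

Request:
{"api": "arm_command", "payload": {"plan": [[[-0.883,-0.9914,0,0,0,0.4013,-1],[-0.883,-0.9914,0,0,0,0.4013,-1],[-0.883,-0.9914,0,0,0,0.4013,-1],[-0.883,-0.9914,0,0,0,0.4013,-1],[-0.883,-0.9914,0,0,0,0.4013,-1],[-0.883,-0.9914,0,0,0,0.4013,-1],[-0.883,-0.9914,0,0,0,0.4013,-1],[-0.883,-0.9914,0,0,0,0.4013,-1],[-0.883,-0.9914,0,0,0,0.4013,-1],[-0.883,-0.9914,0,0,0,0.4013,-1],[-0.883,-0.9914,0,0,0,0.4013,-1],[-0.883,-0.9914,0,0,0,0.4013,-1]]], "squeeze": 25}}

```text
time_s: 1.3
ee_pos: [0.4116, -0.0239, 0.2055]
eef_rot: [3.141, -0.0, 1.23]
force: [0.6, 0.9, -0.0]
grip_width: 0.094
grip_force: 0.0
```

```bash
python3 -c "
from h import *
go([.4375,-.080,.106],np.radians(70.7));print(ctrl.get_obs()['ee_pos'],ctrl.get_obs()['time_s'])"
```

```text
shift mm [-44.2  43.2  99.5] rot [ 0.0003 -0.0002 -0.0044]
[ 0.41159922 -0.02389335  0.20551625] 1.3
```

To row units: -44 mm / 500 = -0.088, 43 mm / 500 = 0.086, -0.004 rad / 4 = -0.001.

Request:
{"api": "arm_command", "payload": {"plan": [[[-0.088,0.086,0,0,0,-0.001,-1],[-0.088,0.086,0,0,0,-0.001,-1],[-0.088,0.086,0,0,0,-0.001,-1],[-0.088,0.086,0,0,0,-0.001,-1]]]}}

```text
time_s: 1.7
ee_pos: [0.4369, -0.0766, 0.2052]
eef_rot: [-3.141, -0.0, 1.238]
force: [0.4, 0.3, 0.1]
grip_width: 0.0939
grip_force: 0.0
```

```bash
python3 -c "
from h import *
go([.4375,-.080,.106],np.radians(70.7));print(ctrl.get_obs()['ee_pos'],ctrl.get_obs()['joint_vel'])"
```

```text
shift mm [-3.   1.8 99.2] rot [-0.0008 -0.0001  0.0041]
[ 0.4368742  -0.07657517  0.2052084 ] [ 2.03895733e-02 -1.50260470e-02  5.20402074e-03  1.58113857e-03
 -4.04950397e-05 -1.02601526e-03]
```

To row units: 99 mm / 500 = 0.198, 1.8 mm / 500 = 0.0036, 0.002 rad / 4 = 0.0005.

Request:
{"api": "arm_command", "payload": {"plan": [[[-0.006,0.0036,0.09,0,0,0.0005,-1],[-0.006,0.0036,0.17,0,0,0.0005,-1],[-0.006,0.0036,0.198,0,0,0.0005,-1],[-0.006,0.0036,0.198,0,0,0.0005,-1],[-0.006,0.0036,0.198,0,0,0.0005,1],[-0.006,0.0036,0.198,0,0,0.0005,1],[-0.006,0.0036,0.198,0,0,0.0005,1],[-0.006,0.0036,0.198,0,0,0.0005,1],[-0.006,0.0036,0.198,0,0,0.0005,1],[-0.006,0.0036,0.198,0,0,0.0005,1]]]}}

```text
time_s: 2.7
ee_pos: [0.4381, -0.0808, 0.1068]
eef_rot: [3.141, -0.0, 1.236]
force: [-1.9, 1.0, 4.2]
grip_width: 0.0576
grip_force: 25.0
```

```bash
python3 -c "
from h import *
o=ctrl.get_obs();print({k:np.round(v,4).tolist() for k,v in o.items()})"
```

```text
{'time_s': 2.7, 'qpos': [-0.2648, 0.1849, 1.9139, 0.0001, 1.0425, 0.0702], 'joint_vel': [-0.001, 0.0005, 0.0002, -0.001, -0.0015, -0.0011], 'tau': [-0.3973, -39.858, -29.8948, -0.0782, -0.4577, 0.0266], 'ee_pos': [0.4381, -0.0808, 0.1068], 'eef_rot': [3.1413, -0.0001, 1.2357], 'force': [-1.8975, 1.0282, 4.1771], 'moment': [0.1622, 0.361, -0.0182], 'grip_force': 24.9583, 'grip_width': 0.0576}
```

To row units: -124 mm / 500 = -0.248, -115 mm / 500 = -0.23.

Request:
{"api": "arm_command", "payload": {"plan": [[[0,0,-0.04,0,0,0,1],[0,0,-0.1,0,0,0,1],[0,0,-0.17,0,0,0,1],[0,0,-0.23,0,0,0,1],[0,0,-0.248,0,0,0,1],[0,0,-0.248,0,0,0,1],[0,0,-0.248,0,0,0,1],[0,0,-0.248,0,0,0,1]]]}}

```text
time_s: 3.5
ee_pos: [0.4375, -0.0807, 0.2288]
eef_rot: [-3.139, 0.0, 1.236]
force: [1.2, -0.2, -3.6]
grip_width: 0.058
grip_force: 25.0
```

```bash
python3 -c "
from h import *
o=ctrl.get_obs();print({k:np.round(v,4).tolist() for k,v in o.items() if k in('force','moment','ee_pos','grip_width')})
go([.5835,.178,.2306],1.808)"
```

```text
{'ee_pos': [0.4375, -0.0807, 0.2288], 'force': [1.233, -0.1515, -3.642], 'moment': [-0.0019, 0.0728, -0.0099], 'grip_width': 0.058}
shift mm [292.3  52.8  -2. ] rot [-0.0028 -0.0006 -0.5722]
```

To row units: 292 mm / 500 = 0.584, 275 mm / 500 = 0.55, -0.572 rad / 4 = -0.143.

Request:
{"api": "arm_command", "payload": {"plan": [[[0.04,0.008,-0.002,0,0,-0.0125,1],[0.1,0.018,-0.002,0,0,-0.03,1],[0.18,0.032,-0.002,0,0,-0.05,1],[0.26,0.046,-0.002,0,0,-0.07,1],[0.34,0.062,-0.002,0,0,-0.09,1],[0.42,0.076,-0.004,0,0,-0.1075,1],[0.5,0.09,-0.004,0,0,-0.125,1],[0.55,0.1,-0.004,0,0,-0.1375,1],[0.584,0.106,-0.004,0,0,-0.143,1],[0.584,0.106,-0.004,0,0,-0.143,1],[0.584,0.106,-0.004,0,0,-0.143,1],[0.584,0.106,-0.004,0,0,-0.143,1]]]}}

```text
time_s: 4.7
ee_pos: [0.5838, 0.1767, 0.2319]
eef_rot: [-3.141, 0.0, 1.807]
force: [-0.6, -0.4, -3.1]
grip_width: 0.0577
grip_force: 25.0
```

```bash
python3 - <<'E'
from h import *
o=ctrl.get_obs();print({k:np.round(v,4).tolist() for k,v in o.items() if k in('force','moment','ee_pos','eef_rot')})
for k in('top','side'):
    p,d,i=grab(k); P=pts(d,i); np.savez(k+'1.npz',p=p,d=d,P=P)
    c=p[130:270,100:280] if k=='top' else p[100:240,210:390]
    cv2.imwrite(f'pics/{k}1.png',cv2.resize(c,None,fx=4,fy=4,interpolation=cv2.INTER_CUBIC))
im=[cv2.imread(f'pics/{k}1.png') for k in('top','side')]
cv2.imwrite('pics/b.png',cv2.resize(np.vstack(im),None,fx=.53,fy=.53,interpolation=cv2.INTER_AREA))
E
```

```text
{'ee_pos': [0.5838, 0.1767, 0.2319], 'eef_rot': [-3.1406, 0.0001, 1.8067], 'force': [-0.6417, -0.3719, -3.1242], 'moment': [-0.0328, 0.0224, 0.0069]}
```

View pics/b.png

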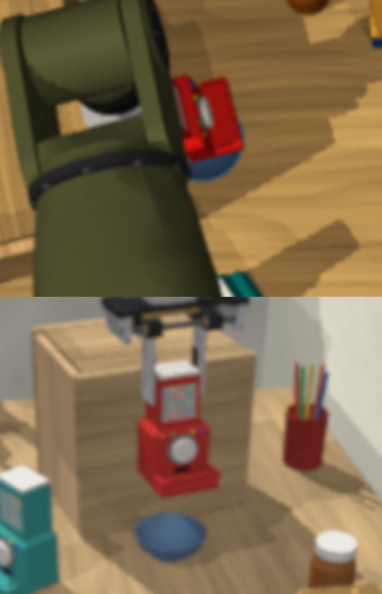

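The machine is held upright in front of the panel, at about (180,430) in the lower picture, above the bowl. Next I refine the screw and machine offsets in the same camera.

```bash
python3 - <<'E'
from h import *
a=np.radians(13.59); l=np.array([np.cos(a),np.sin(a),0]); n=np.array([np.sin(a),-np.cos(a),0]); p0=np.array([.5881,.2491,0])
for k,(u0,v0) in(('side',(282,139)),('top',(146,190))):
    p=np.load(k+'0.npz')['p'][v0-7:v0+8,u0-7:u0+8].astype(float)
    w=(p[...,0]-p[...,2]); w=w-np.median(w); w[w<.35*w.max()]=0
    n_,lab=cv2.connectedComponents((w>0).astype(np.uint8)); L=lab[np.unravel_index(w.argmax(),w.shape)]; w*=lab==L
    v,u=np.mgrid[v0-7:v0+8,u0-7:u0+8]; cu,cv_=(u*w).sum()/w.sum(),(v*w).sum()/w.sum(); ys,xs=np.nonzero(w)
    C,D=ray(cams.camera_info(k),cu,cv_); print(k,cu.round(2),cv_.round(2),'ext',u0-7+xs.min(),u0-7+xs.max(),v0-7+ys.min(),v0-7+ys.max())
    for h in(.006,.008,.010):
        t=((p0+n*h-C)@n)/(D@n); q=C+t*D; print('  h',h,q.round(4),'l',((q-p0)@l).round(4))
s=np.load('side1.npz'); P=s['P']; h=cv2.cvtColor(s['p'],cv2.COLOR_BGR2HSV)
tcp=ctrl.get_obs()['ee_pos']
Q=(P-p0); X=Q@l; N=Q@n; Z=P[...,2]
near=(abs(X-(tcp-p0)@l)<.06)&(N>.02)&(N<.2)&(s['d']>0)
red=near&((h[...,0]<8)|(h[...,0]>172))&(h[...,1]>120)
print('tcp l,n,z',(tcp-p0)@l,(tcp-p0)@n,tcp[2])
for nm,m in(('housing',red&(Z>.135)&(Z<.195)),('column',red&(Z>.21)&(Z<.262)),('lid',near&(Z>.272)&(Z<.285)&(h[...,1]<60))):
    print(nm,m.sum(),'l',np.percentile(X[m],[1,50,99]).round(4),'n',np.percentile(N[m],[2,50,98]).round(4),'z',np.percentile(Z[m],[2,50,98]).round(4))
m=red&(Z>.12)&(Z<.262); print('panel yaw check',np.polyfit(X[red&(Z>.145)&(Z<.19)],N[red&(Z>.145)&(Z<.19)],1))
E
```

```text
side 282.44 139.02 ext 281 284 137 141
  h 0.006 [0.5706 0.2387 0.2365] l -0.0195
  h 0.008 [0.5702 0.2365 0.2374] l -0.0203
  h 0.01 [0.5698 0.2344 0.2383] l -0.0212
top 146.74 189.34 ext 144 149 187 192
  h 0.006 [0.5682 0.2381 0.2393] l -0.0219
  h 0.008 [0.5667 0.2357 0.248 ] l -0.0239
  h 0.01 [0.5652 0.2333 0.2566] l -0.026
tcp l,n,z -0.021032167138540035 0.06933476186282699 0.23243201144510173
housing 671 l [-0.0652 -0.0414  0.0184] n [0.0604 0.1059 0.1395] z [0.136  0.1508 0.1934]
column 105 l [-0.0526 -0.0493  0.0066] n [0.057  0.0903 0.0956] z [0.2102 0.2205 0.2578]
lid 190 l [-0.0635 -0.0233  0.019 ] n [0.0511 0.0782 0.0915] z [0.2728 0.278  0.2844]
panel yaw check [0.2718178  0.11485761]
```

To row units: 31 mm / 500 = 0.062, 1.5 mm / 500 = 0.003.

Request:
{"api": "arm_command", "payload": {"plan": [[[0.02,0,0.003,0,0,0,1],[0.04,0,0.003,0,0,0,1],[0.058,0,0.003,0,0,0,1],[0.062,0,0.003,0,0,0,1],[0.062,0,0.003,0,0,0,1],[0.062,0,0.003,0,0,0,1]]]}}

```text
time_s: 5.4
ee_pos: [0.5768, 0.2076, 0.2309]
eef_rot: [-3.142, 0.0, 1.808]
force: [0.1, -0.4, -4.1]
grip_width: 0.058
grip_force: 25.0
```

```bash
cat >> h.py <<'E'
def st():
    a=np.radians(13.59); l=np.array([np.cos(a),np.sin(a),0]); n=np.array([np.sin(a),-np.cos(a),0]); p0=np.array([.5881,.2491,0])
    o=ctrl.get_obs(); t=np.array(o['ee_pos']); f=np.array(o['force'])
    print('t',o['time_s'],'l %.1f n %.1f z %.1f'%tuple(1000*np.array([(t-p0)@l,(t-p0)@n,t[2]])),'F l,n,z',np.round([f@l,f@n,f[2]],1),'rot',np.round(o['eef_rot'],3),'M',np.round(o['moment'],2))
E
python3 -c "
from h import *
st()"
```

```text
t 5.4 l -20.7 n 37.7 z 230.9 F l,n,z [ 0.   0.4 -4.1] rot [-3.142  0.     1.808] M [-0.09  0.07 -0.02]
```

To row units: 6 mm / 500 = 0.012, 5 mm / 500 = 0.01.

Request:
{"api": "arm_command", "payload": {"plan": [[[0.004,0,0,0,0,0,1],[0.008,0,0,0,0,0,1],[0.01,0,0,0,0,0,1],[0.012,0,0,0,0,0,1],[0.012,0,0,0,0,0,1],[0.012,0,0,0,0,0,1]]]}}

```text
time_s: 6.0
ee_pos: [0.5754, 0.2134, 0.2309]
eef_rot: [-3.142, 0.0, 1.808]
force: [0.2, 0.4, -4.0]
grip_width: 0.0578
grip_force: 25.0
```

```bash
python3 -c "
from h import *
st()"
```

```text
t 6.0 l -20.7 n 31.7 z 230.9 F l,n,z [ 0.3 -0.3 -4. ] rot [-3.142  0.     1.808] M [-0.05  0.04 -0.  ]
```

To row units: 3 mm / 500 = 0.006, 2 mm / 500 = 0.004.

Request:
{"api": "arm_command", "payload": {"plan": [[[0.002,0,0,0,0,0,1],[0.004,0,0,0,0,0,1],[0.006,0,0,0,0,0,1],[0.006,0,0,0,0,0,1],[0.006,0,0,0,0,0,1]]]}}

```text
time_s: 6.5
ee_pos: [0.5747, 0.2164, 0.2309]
eef_rot: [3.142, -0.0, 1.808]
force: [-0.5, 1.1, -4.8]
grip_width: 0.058
grip_force: 25.0
```

```bash
python3 -c "
from h import *
st()"
```

```text
t 6.5 l -20.7 n 28.7 z 230.9 F l,n,z [-0.2 -1.2 -4.8] rot [ 3.142 -0.     1.808] M [-0.04  0.06 -0.01]
```

To row units: 3 mm / 500 = 0.006, 2 mm / 500 = 0.004.

Request:
{"api": "arm_command", "payload": {"plan": [[[0.002,0,0,0,0,0,1],[0.004,0,0,0,0,0,1],[0.006,0,0,0,0,0,1],[0.006,0,0,0,0,0,1],[0.006,0,0,0,0,0,1]]]}}

```text
time_s: 7.0
ee_pos: [0.574, 0.2193, 0.231]
eef_rot: [-3.142, -0.0, 1.808]
force: [-0.5, -0.4, -5.1]
grip_width: 0.0577
grip_force: 25.0
```

```bash
python3 -c "
from h import *
st()"
```

```text
t 7.0 l -20.7 n 25.6 z 231.0 F l,n,z [-0.6  0.3 -5.1] rot [-3.142 -0.     1.808] M [-0.    0.07 -0.07]
```

To row units: 3 mm / 500 = 0.006, 2 mm / 500 = 0.004.

Request:
{"api": "arm_command", "payload": {"plan": [[[0.002,0,0,0,0,0,1],[0.004,0,0,0,0,0,1],[0.006,0,0,0,0,0,1],[0.006,0,0,0,0,0,1],[0.006,0,0,0,0,0,1]]]}}

```text
time_s: 7.5
ee_pos: [0.5735, 0.2215, 0.231]
eef_rot: [-3.141, 0.001, 1.807]
force: [0.0, -5.3, -3.7]
grip_width: 0.0579
grip_force: 25.0
```

```bash
python3 -c "
from h import *
st()"
```

```text
t 7.5 l -20.7 n 23.4 z 231.0 F l,n,z [-1.2  5.2 -3.7] rot [-3.141e+00  1.000e-03  1.807e+00] M [-0.93 -0.09 -0.05]
```

To row units: 6 mm / 500 = 0.012, 4 mm / 500 = 0.008.

Request:
{"api": "arm_command", "payload": {"plan": [[[-0.0006,0,0,0,0,0,1],[-0.0006,0,0.004,0,0,0,1],[-0.0006,0,0.008,0,0,0,1],[-0.0006,0,0.012,0,0,0,1],[-0.0006,0,0.012,0,0,0,1],[-0.0006,0,0.012,0,0,0,1]]]}}

```text
time_s: 8.1
ee_pos: [0.5737, 0.2215, 0.2249]
eef_rot: [3.141, 0.001, 1.807]
force: [3.4, -5.1, -4.0]
grip_width: 0.0579
grip_force: 25.0
```

```bash
python3 -c "
from h import *
st()"
```

```text
t 8.1 l -20.5 n 23.5 z 224.9 F l,n,z [ 2.1  5.8 -4. ] rot [3.141e+00 1.000e-03 1.807e+00] M [-0.88 -0.39 -0.03]
```

Request:
{"api": "arm_command", "payload": {"plan": [[[-0.0006,0.0008,0.002,0,0,0,1],[-0.0006,0.0008,0.004,0,0,0,1],[-0.0006,0.0008,0.006,0,0,0,1],[-0.0006,0.0008,0.006,0,0,0,1]]]}}

```text
time_s: 8.5
ee_pos: [0.5742, 0.2216, 0.2228]
eef_rot: [3.14, 0.0, 1.808]
force: [0.7, -5.5, 2.9]
grip_width: 0.0579
grip_force: 25.0
```

```bash
python3 -c "
from h import *
st()"
```

```text
t 8.5 l -20.0 n 23.5 z 222.8 F l,n,z [-0.6  5.5  2.9] rot [3.14  0.    1.808] M [-0.78  0.07 -0.04]
```

To row units: 1.2 mm / 500 = 0.0024, 0.6 mm / 500 = 0.0012.

Request:
{"api": "arm_command", "payload": {"plan": [[[0,0,0.0012,0,0,0,1],[0,0,0.0024,0,0,0,1],[0,0,0.0024,0,0,0,1]]]}}

```text
time_s: 8.8
ee_pos: [0.5743, 0.2216, 0.2222]
eef_rot: [3.139, 0.0, 1.808]
force: [0.4, -6.3, 6.7]
grip_width: 0.0578
grip_force: 25.0
```

```bash
python3 -c "
from h import *
st()"
```

```text
t 8.8 l -19.9 n 23.5 z 222.2 F l,n,z [-1.1  6.3  6.7] rot [3.139 0.    1.808] M [-0.78  0.08 -0.07]
```

To row units: 0.8 mm / 500 = 0.0016, -0.6 mm / 500 = -0.0012.

Request:
{"api": "arm_command", "payload": {"plan": [[[-0.0012,0,0,0,0,0,1],[-0.0012,0,0.0008,0,0,0,1],[-0.0012,0,0.0016,0,0,0,1],[-0.0012,0,0.0016,0,0,0,1]]]}}

```text
time_s: 9.2
ee_pos: [0.5744, 0.2216, 0.2212]
eef_rot: [3.139, -0.001, 1.808]
force: [0.8, -2.7, 5.2]
grip_width: 0.0579
grip_force: 25.0
```

```bash
python3 -c "
from h import *
st()"
```

```text
t 9.2 l -19.8 n 23.5 z 221.2 F l,n,z [0.1 2.8 5.2] rot [ 3.139e+00 -1.000e-03  1.808e+00] M [-0.2   0.04 -0.06]
```

To row units: 1.8 mm / 500 = 0.0036, 1.2 mm / 500 = 0.0024.

Request:
{"api": "arm_command", "payload": {"plan": [[[0,0,0.0012,0,0,0,1],[0,0,0.0024,0,0,0,1],[0,0,0.0036,0,0,0,1],[0,0,0.0036,0,0,0,1]]]}}

```text
time_s: 9.6
ee_pos: [0.5739, 0.2214, 0.2179]
eef_rot: [-3.141, -0.0, 1.808]
force: [0.6, 0.7, -0.4]
grip_width: 0.0579
grip_force: 25.0
```

```bash
python3 -c "
from h import *
st()"
```

```text
t 9.6 l -20.4 n 23.6 z 217.9 F l,n,z [ 0.8 -0.5 -0.4] rot [-3.141 -0.     1.808] M [-0.03 -0.07 -0.05]
```

To row units: 7.5 mm / 500 = 0.015, 6.5 mm / 500 = 0.013.

Request:
{"api": "arm_command", "payload": {"plan": [[[0.0006,0,0.002,0,0,0,1],[0.0006,0,0.004,0,0,0,1],[0.0006,0,0.007,0,0,0,1],[0.0006,0,0.01,0,0,0,1],[0.0006,0,0.013,0,0,0,1],[0.0006,0,0.015,0,0,0,1],[0.0006,0,0.015,0,0,0,1]]]}}

```text
time_s: 10.3
ee_pos: [0.5738, 0.2213, 0.2102]
eef_rot: [-3.141, 0.0, 1.808]
force: [1.0, -2.3, -4.6]
grip_width: 0.058
grip_force: 25.0
```

```bash
python3 -c "
from h import *
st()"
```

```text
t 10.3 l -20.5 n 23.6 z 210.2 F l,n,z [ 0.5  2.5 -4.6] rot [-3.141  0.     1.808] M [-0.36 -0.14 -0.11]
```

To row units: 3 mm / 500 = 0.006, 2 mm / 500 = 0.004.

Request:
{"api": "arm_command", "payload": {"plan": [[[0,0,0.002,0,0,0,1],[0,0,0.004,0,0,0,1],[0,0,0.006,0,0,0,1],[0,0,0.006,0,0,0,1]]]}}

```text
time_s: 10.7
ee_pos: [0.5739, 0.2214, 0.2075]
eef_rot: [-3.142, 0.0, 1.808]
force: [1.2, -2.8, -4.2]
grip_width: 0.0581
grip_force: 25.0
```

```bash
python3 -c "
from h import *
st()"
```

```text
t 10.7 l -20.3 n 23.6 z 207.5 F l,n,z [ 0.5  3.  -4.2] rot [-3.142  0.     1.808] M [-0.44 -0.18 -0.04]
```

To row units: 1.5 mm / 500 = 0.003, 1 mm / 500 = 0.002.

Request:
{"api": "arm_command", "payload": {"plan": [[[0,0,0.001,0,0,0,1],[0,0,0.002,0,0,0,1],[0,0,0.003,0,0,0,1],[0,0,0.003,0,0,0,1]]]}}

```text
time_s: 11.1
ee_pos: [0.574, 0.2214, 0.2067]
eef_rot: [3.141, -0.0, 1.808]
force: [-0.4, -3.5, 2.3]
grip_width: 0.058
grip_force: 25.0
```

```bash
python3 -c "
from h import *
st()"
```

```text
t 11.1 l -20.2 n 23.6 z 206.7 F l,n,z [-1.2  3.3  2.3] rot [ 3.141 -0.     1.808] M [-0.52  0.16 -0.01]
```

To row units: -0.8 mm / 500 = -0.0016, -0.4 mm / 500 = -0.0008.

Request:
{"api": "arm_command", "payload": {"plan": [[[-0.0008,0,-0.0016,0,0,0,1],[-0.0008,0,-0.0016,0,0,0,1],[-0.0008,0,-0.0016,0,0,0,-1],[-0.0008,0,-0.0016,0,0,0,-1],[-0.0008,0,-0.0016,0,0,0,-1],[-0.0008,0,-0.0016,0,0,0,-1],[-0.0008,0,-0.0016,0,0,0,-1],[-0.0008,0,-0.0016,0,0,0,-1],[-0.0008,0,-0.0016,0,0,0,-1]]]}}

```text
time_s: 12.0
ee_pos: [0.574, 0.221, 0.207]
eef_rot: [3.142, -0.0, 1.808]
force: [-0.6, 0.9, -0.8]
grip_width: 0.0944
grip_force: 0.0
```

```bash
python3 -c "
from h import *
st()"
```

```text
t 12.0 l -20.3 n 24.0 z 207.0 F l,n,z [-0.3 -1.1 -0.8] rot [ 3.142 -0.     1.808] M [-0.08  0.07  0.02]
```

To row units: -200 mm / 500 = -0.4, -150 mm / 500 = -0.3.

Request:
{"api": "arm_command", "payload": {"plan": [[[0,0,-0.04,0,0,0,-1],[0,0,-0.1,0,0,0,-1],[0,0,-0.18,0,0,0,-1],[0,0,-0.24,0,0,0,-1],[-0.1,0,-0.24,0,0,0,-1],[-0.2,0,-0.24,0,0,0,-1],[-0.3,0,-0.24,0,0,0,-1],[-0.4,0,-0.24,0,0,0,-1],[-0.4,0,-0.24,0,0,0,-1],[-0.4,0,-0.24,0,0,0,-1]]]}}

```text
time_s: 13.0
ee_pos: [0.6211, 0.0257, 0.3268]
eef_rot: [-3.141, -0.0, 1.806]
force: [-1.1, 0.0, -0.2]
grip_width: 0.094
grip_force: 0.0
```

```bash
python3 - <<'E'
from h import *
st()
im=[]
for k,(a,b,c,e) in(('top',(130,270,100,280)),('side',(100,240,210,390))):
    p,d,i=grab(k); im.append(cv2.resize(p[a:b,c:e],None,fx=2.1,fy=2.1,interpolation=cv2.INTER_CUBIC))
P=pts(d,i); m=(P[...,2]>.15)&(P[...,2]<.262)
h=cv2.cvtColor(p,cv2.COLOR_BGR2HSV); r=(h[...,1]<60)&(abs(P[...,2]-.252)<.012)&(np.hypot(P[...,0]-.574,P[...,1]-.221)<.04)
print('lid',r.sum(),np.median(P[r],0).round(4))
cv2.imwrite('pics/c.png',np.vstack(im))
E
```

```text
t 13.0 l -20.5 n 224.9 z 326.8 F l,n,z [-1.  -0.3 -0.2] rot [-3.141 -0.     1.806] M [-0.07  0.05 -0.02]
lid 141 [0.5732 0.2168 0.2524]
```

View pics/c.png

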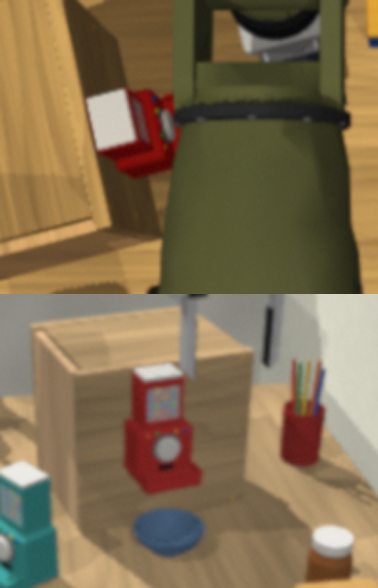

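The machine hangs upright and flat against the panel, at about (160,425) in the lower picture. The lid top is at z 0.252, where it should be, and the bowl is undisturbed. The arm is clear, so I'm handing in.

```bash
python3 -c "
from h import *
print(ctrl.hand_in())"
```

```text
the job is handed in; nothing more can be done
None
```

The red counting machine hangs on the screw, fully down past the pinch, upright and released, and the job was handed in at about 13 s; the hand-in returned no verdict.

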